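# Flip the pastel stock tags

## Robot

A 6-joint arm with a two-finger parallel gripper is mounted at the origin on the work surface. World frame = base frame: x ahead of the robot, y to its left, z up, the work surface at z = 0. Lengths are in m, angles in rad, forces in N, time in s.
With the tool pointing down it reaches from about 0.275 to 0.875 m from the base axis. Payload 12.5 kg.
Tool frame: the origin (TCP) lies midway between the tips of the shut fingers; the grasp point (between the pads) lies 19 mm behind it; z points along the fingers, y is the direction in which the jaws open and shut (so a half turn about z gives the same grasp; the last joint's range is limited). The gripper opens to 85 mm and grips with 20 to 120 N. Pads are 22 mm wide; open, the fingers measure 114 mm over their backs; the gripper's body (76 mm by 85 mm) begins 54 mm behind the grasp point. The pads swing forward as they close: fully open they stand 13 mm farther back than shut.
Start: joints at [-1.301, 0.351, 1.652, -0, 1.139, -0.085], TCP at [0.191, -0.516, 0.209] pointing down, gripper open.
Joint ranges: [-2.75, 2.75], [-0.79, 2.1], [0.01, 2.65], [-1.57, 4.71], [0.07, 3.14], [-2.87, 2.87]. Speed limits (rad/s): [2.22, 2.22, 2.79, 3.14, 3.14, 3.14].

## Interface

Orientations are given as a unit quaternion [x, y, z, w].
In Python, from bench import monitor, grab_frame, camera_model, workorder gives the robot as it stands.
- The arm moves only by the tool arm_command, never from a script. Its arguments are lists of equal length, an entry for each row: "dp": the shift along the tool's x, y, z normalised to -1 to 1, where 1 is 250 mm, a list of three; "twist": the turn, a rotation vector about the tool's x, y, z normalised to -1 to 1, where 1 is 360 degrees, a list of three; "fingers": the closure, from 0 (fully open) to 1 (shut). In form: {"dp": [[tx, ty, tz], ...], "twist": [[wx, wy, wz], ...], "fingers": [fingers, ...]}. A call has 1 to 10 rows; each row is the pose to reach, as a shift and turn from the pose commanded when the call began, along the tool's axes at that moment, turning the shorter way round; what a row does not reach only later rows make up. A row lasts 1/12 s, in which the tool goes at most 41.7 mm and 7.16 degrees, less where a joint would pass 70% of its speed; a pose out of reach is approached as far as the arm can. A call with a number of a shift or a turn outside -1 to 1 is refused whole. A call with a gripper value outside its range is refused whole. The fingers move at their own pace and stop on an object; "squeeze" is the grip in N (left out, the last holds). Time passes only in rows, so rows that repeat a pose let the fingers close. It gives the time, the measured TCP pose, the force and the opening at its end, in the units of the state.
- monitor.observe(): the state, without advancing time (a new reading comes with each control period).
- grab_frame(name): name is "scene" or "top" or "wrist"; returns the picture (420x560x3 uint8, red, green, blue); there is no depth.
- camera_model(name): a dict with "K" (3x3 intrinsics, pixels), "position" and "attitude" of the camera in the world; the wrist camera has in their place "hand_eye" (4x4, takes a point from camera to tool coordinates, whose origin is the TCP and whose axes are the flange's). Camera axes: x right, y up, looking along -z (the intrinsics and any distortion apply to the point x, -y, -z); pixel columns grow to the right and rows downward; lengths in m; the calibration is good to about 2 mm. A picture is of the moment at which its call begins: read the wrist's pose just before it. camera_model takes no time and is no camera call.
- workorder.finish_job(): hands the job in, once; it reports no verdict.
The state is a dict: "t": time; "joint_pos": joint angles; "joint_vel": joint speeds; "effort": joint torques, N m; "position": TCP position; "tool_rot": TCP orientation; "ft_force": force on the tool from outside, world axes, zero at the start; "ft_torque": the same for the moment, N m; "opening": opening from 0.0 (shut) to 1.0 (fully open).
Only numpy, scipy, OpenCV 4.12 (cv2) and the standard library are available. Lean on these libraries where they do the work, as an engineer would, in place of code of your own. Each camera call takes 0.05 s, during which the arm holds its last target.

## Task

On the rail in front of the four pastel bins, gently push the rocking tags over with a fingertip so that every tag straight across from a full bin leans towards the robot with its round mark up, and the tag across from the nearly empty bin leans to the bins with its bar mark up. Only push: do not grip any tag, and do not pick up or shift the bins or the other things lying about.

Things in the scene. Friction and masses are not known exactly. Their poses are not given: they have to be found in the camera images.
- hinge_a (a point): middle of the hinge pin of tag a, 53 mm above the table, on a wooden rail (310 long, 30 deep, 45 mm high; foot 60 deep, 8 mm high) with four tags 75 mm apart. x points square to the rail, away from the robot to the row of bins; y along the rail and pin; z up. Each tag can be at any of the four places
- tag_a (a joint): lean of tag a. 0 is upright; negative leans to the robot (round mark up), positive leans to the bins (bar mark up). Swings freely from -0.9 to +0.9 rad: pushed past upright it falls to the other stop by itself and rests there. The marks are flush dark steel inlays: a disc 30 mm across on one face, a bar 34 x 9 mm on the other
- edge_a (a point): middle of the free edge of tag a, a smooth, slippery white laminate leaf 42 mm wide, 5 mm thick, 20 to 45 g, reaching 55 mm from its pin. At a stop this edge is 43 mm to that side of the pin and 34 mm above it; upright it is 55 mm above. A light sideways push here, square to the rail, tips the tag
- hinge_b (a point): middle of the hinge pin of tag b, 53 mm above the table, on a wooden rail (310 long, 30 deep, 45 mm high; foot 60 deep, 8 mm high) with four tags 75 mm apart. x points square to the rail, away from the robot to the row of bins; y along the rail and pin; z up. Each tag can be at any of the four places
- tag_b (a joint): lean of tag b. 0 is upright; negative leans to the robot (round mark up), positive leans to the bins (bar mark up). Swings freely from -0.9 to +0.9 rad: pushed past upright it falls to the other stop by itself and rests there. The marks are flush dark steel inlays: a disc 30 mm across on one face, a bar 34 x 9 mm on the other
- edge_b (a point): middle of the free edge of tag b, a smooth, slippery white laminate leaf 42 mm wide, 5 mm thick, 20 to 45 g, reaching 55 mm from its pin. At a stop this edge is 43 mm to that side of the pin and 34 mm above it; upright it is 55 mm above. A light sideways push here, square to the rail, tips the tag
- hinge_c (a point): middle of the hinge pin of tag c, 53 mm above the table, on a wooden rail (310 long, 30 deep, 45 mm high; foot 60 deep, 8 mm high) with four tags 75 mm apart. x points square to the rail, away from the robot to the row of bins; y along the rail and pin; z up. Each tag can be at any of the four places
- tag_c (a joint): lean of tag c. 0 is upright; negative leans to the robot (round mark up), positive leans to the bins (bar mark up). Swings freely from -0.9 to +0.9 rad: pushed past upright it falls to the other stop by itself and rests there. The marks are flush dark steel inlays: a disc 30 mm across on one face, a bar 34 x 9 mm on the other
- edge_c (a point): middle of the free edge of tag c, a smooth, slippery white laminate leaf 42 mm wide, 5 mm thick, 20 to 45 g, reaching 55 mm from its pin. At a stop this edge is 43 mm to that side of the pin and 34 mm above it; upright it is 55 mm above. A light sideways push here, square to the rail, tips the tag
- hinge_d (a point): middle of the hinge pin of tag d, 53 mm above the table, on a wooden rail (310 long, 30 deep, 45 mm high; foot 60 deep, 8 mm high) with four tags 75 mm apart. x points square to the rail, away from the robot to the row of bins; y along the rail and pin; z up. Each tag can be at any of the four places
- tag_d (a joint): lean of tag d. 0 is upright; negative leans to the robot (round mark up), positive leans to the bins (bar mark up). Swings freely from -0.9 to +0.9 rad: pushed past upright it falls to the other stop by itself and rests there. The marks are flush dark steel inlays: a disc 30 mm across on one face, a bar 34 x 9 mm on the other
- edge_d (a point): middle of the free edge of tag d, a smooth, slippery white laminate leaf 42 mm wide, 5 mm thick, 20 to 45 g, reaching 55 mm from its pin. At a stop this edge is 43 mm to that side of the pin and 34 mm above it; upright it is 55 mm above. A light sideways push here, square to the rail, tips the tag
- bin_a: full loose pastel bin: open wooden box 90 mm (x, across the row) x 64 mm (y) x 36 mm high, filled to the brim with pastel sticks. Origin: centre of its underside; y runs along the row. The bins stand in a row beyond the rail, each straight across (130 mm along the hinge's x) from the tag it belongs to; any bin can be at any place
- bin_b: full loose pastel bin: open wooden box 90 mm (x, across the row) x 64 mm (y) x 36 mm high, filled to the brim with pastel sticks. Origin: centre of its underside; y runs along the row. The bins stand in a row beyond the rail, each straight across (130 mm along the hinge's x) from the tag it belongs to; any bin can be at any place
- bin_c: full loose pastel bin: open wooden box 90 mm (x, across the row) x 64 mm (y) x 36 mm high, filled to the brim with pastel sticks. Origin: centre of its underside; y runs along the row. The bins stand in a row beyond the rail, each straight across (130 mm along the hinge's x) from the tag it belongs to; any bin can be at any place
- bin_d: nearly empty loose pastel bin: open wooden box 90 mm (x, across the row) x 64 mm (y) x 36 mm high, with one short pastel stub on its floor. Origin: centre of its underside; y runs along the row. The bins stand in a row beyond the rail, each straight across (130 mm along the hinge's x) from the tag it belongs to; any bin can be at any place
- stick: loose bystander: pastel stick 14 mm thick, 65 mm long (x), lying before the rail, roughly along it; origin under its middle
- eraser: loose bystander: white eraser 24 x 45 x 13 mm before the rail; origin centre of underside
- jar: loose bystander: lidded glass jar 56 mm across, 70 mm high, past the rail's left end; origin centre of underside
- can: loose bystander: metal can 52 mm across, 95 mm high, past the rail's right end; origin centre of underside
- sander: loose bystander: cork sanding block 70 x 40 x 30 mm, left of the bins; origin centre of underside
- brush: loose bystander: brush lying before the rail, along it; origin under its middle
- stump: loose bystander: turned wooden blending cone 32 mm across, 46 mm high, right of the bins; origin centre of underside

How it is judged:
At the end, for the whole second after the job is handed in: Each tag across from a full bin leans towards the robot (below -0.72 rad), the tag across from the nearly empty bin leans towards the bins (above +0.72 rad), and all tags are at rest (under 0.1 rad/s) (((y of hinge_a in the frame of bin_d between -0.0375 and 0.0375 m and value of joint tag_a above 0.72 rad) or (not (y of hinge_a in the frame of bin_d between -0.0375 and 0.0375 m) and value of joint tag_a below -0.72 rad)) and ((y of hinge_b in the frame of bin_d between -0.0375 and 0.0375 m and value of joint tag_b above 0.72 rad) or (not (y of hinge_b in the frame of bin_d between -0.0375 and 0.0375 m) and value of joint tag_b below -0.72 rad)) and ((y of hinge_c in the frame of bin_d between -0.0375 and 0.0375 m and value of joint tag_c above 0.72 rad) or (not (y of hinge_c in the frame of bin_d between -0.0375 and 0.0375 m) and value of joint tag_c below -0.72 rad)) and ((y of hinge_d in the frame of bin_d between -0.0375 and 0.0375 m and value of joint tag_d above 0.72 rad) or (not (y of hinge_d in the frame of bin_d between -0.0375 and 0.0375 m) and value of joint tag_d below -0.72 rad)) and velocity of joint tag_a between -0.1 and 0.1 rad/s and velocity of joint tag_b between -0.1 and 0.1 rad/s and velocity of joint tag_c between -0.1 and 0.1 rad/s and velocity of joint tag_d between -0.1 and 0.1 rad/s); the robot touches nothing.
It fails at once if a tag is gripped or struck hard (over 15 N) (contact force between the fingers and tag_a above 15 N or contact force between the fingers and tag_b above 15 N or contact force between the fingers and tag_c above 15 N or contact force between the fingers and tag_d above 15 N).
It fails at once if a bin is shifted or lifted (over 12 mm) (distance of any of bin_a, bin_b, bin_c, bin_d from where it was at the start of the episode above 0.012 m).
It fails at once if a bystander is shifted or lifted (over 15 mm) (distance of any of stick, eraser, jar, can, sander, brush, stump from where it was at the start of the episode above 0.015 m).
It also fails if it takes over 58 s, if anything falls off the work surface, if the arm or the gripper's body presses on something with over 40 N, if the wrist force passes 120 N, or if a joint passes its speed limit or range.

## Working session

There is one attempt and no reset: what is moved stays moved. The work goes in short steps, Python scripts to look and compute and a tool call to move; the robot and the scene stay as the last step left them, time stands still between calls to the robot, and variables do not carry over. Pictures are saved under pics/ and viewed, and the job is handed in when it is done.

Besides the shell and the picture viewer there is one more tool, called after ">>>" as a command line: name --argument value ..., lists and objects as JSON in quotes. arm_command: Moves the arm, as the interface text tells. Its arguments: {"type":"object","properties":{"dp":{"type":"array","items":{"type":"array","items":{"type":"number"}}},"twist":{"type":"array","items":{"type":"array","items":{"type":"number"}}},"fingers":{"type":"array","items":{"type":"number"}},"squeeze":{"type":"number"}},"required":["dp","twist","fingers"]}

```bash
ls; mkdir -p pics
python3 - <<'E'
from bench import monitor, grab_frame, camera_model
import cv2,json
print(monitor.observe())
for n in ("scene","top"):
    cv2.imwrite(f"pics/{n}0.png",grab_frame(n)[:,:,::-1]); print(n,camera_model(n))
print(camera_model("wrist"))
E
```

```text
pics
{'t': 0.0, 'joint_pos': array([-1.30058989e+00,  3.51216174e-01,  1.65242956e+00, -7.44178195e-06,
        1.13907983e+00, -8.46036526e-02]), 'joint_vel': array([-5.31664005e-04, -1.17499927e-04, -1.32057692e-03,  4.12575952e-04,
       -4.71268994e-05, -2.08292556e-04]), 'effort': array([ 4.01711550e-04, -5.06098831e+01, -2.91408759e+01, -9.97017355e-05,
        4.54237947e-03, -1.75518574e-05]), 'position': array([ 0.19100243, -0.51539281,  0.20816734]), 'tool_rot': array([ 9.84304520e-01,  1.76477450e-01, -5.58562364e-05, -5.63702004e-04]), 'ft_force': array([-0.87527091, -0.5001431 ,  0.13157893]), 'ft_torque': array([ 0.03270365, -0.01383269, -0.08970725]), 'opening': 1.001104445107032}
scene {'K': array([[476.13284675,   0.        , 276.98154599],
       [  0.        , 476.13284675, 200.14741106],
       [  0.        ,   0.        ,   1.        ]]), 'position': array([ 1.36361094, -0.07376561,  0.74538189]), 'attitude': array([0.32144968, 0.28044344, 0.59176334, 0.68398665])}
top {'K': array([[544.58385776,   0.        , 273.15748878],
       [  0.        , 544.58385776, 211.98626901],
       [  0.        ,   0.        ,   1.        ]]), 'position': array([0.53329611, 0.03530322, 1.12276434]), 'attitude': array([-0.02033959,  0.01090784,  0.70943346, -0.70439441])}
{'K': array([[316.49277462,   0.        , 278.95224579],
       [  0.        , 316.49277462, 210.7419533 ],
       [  0.        ,   0.        ,   1.        ]]), 'hand_eye': array([[ 6.66047351e-05,  9.56023004e-01,  2.93291683e-01,
         7.43519947e-02],
       [ 9.99999059e-01, -4.65633948e-04,  1.29070177e-03,
         7.08019641e-05],
       [ 1.37050715e-03,  2.93291320e-01, -9.56022135e-01,
        -1.64476462e-01],
       [ 0.00000000e+00,  0.00000000e+00,  0.00000000e+00,
         1.00000000e+00]])}
```

View pics/scene0.png

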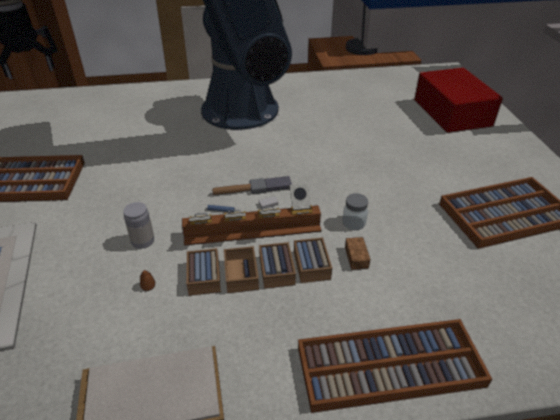

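View pics/top0.png

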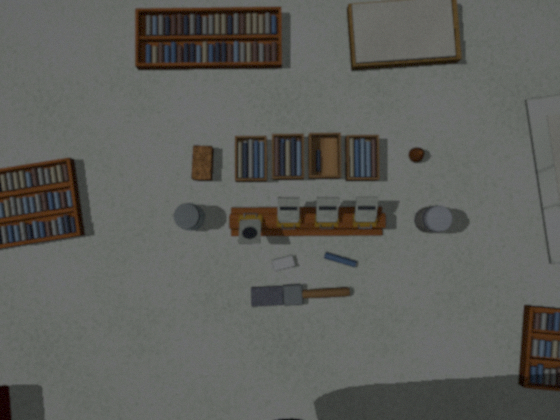

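```bash
cat > h.py <<'E'
import numpy as np
from scipy.spatial.transform import Rotation as R
from bench import camera_model
def p2w(n,u,v,z):
    c=camera_model(n);K=c['K'];d=np.array([(u-K[0,2])/K[0,0],-(v-K[1,2])/K[1,1],-1])
    d=R.from_quat(c['attitude']).apply(d);p=np.array(c['position']);return p+d*(z-p[2])/d[2]
def w2p(n,P):
    c=camera_model(n);K=c['K'];q=R.from_quat(c['attitude']).inv().apply(np.array(P)-c['position'])
    return K[0,2]-K[0,0]*q[0]/q[2],K[1,2]+K[1,1]*q[1]/q[2]
E
python3 - <<'E'
import cv2
a=cv2.imread("pics/top0.png")[120:310,170:460]
cv2.imwrite("pics/topz.png",cv2.convertScaleAbs(cv2.resize(a,None,fx=2.7,fy=2.7,interpolation=cv2.INTER_CUBIC),alpha=1.6))
a=cv2.imread("pics/scene0.png")[165:305,110:390]
cv2.imwrite("pics/scz.png",cv2.convertScaleAbs(cv2.resize(a,None,fx=2.8,fy=2.8,interpolation=cv2.INTER_CUBIC),alpha=1.6))
E
```

```text
(no output)
```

View pics/topz.png

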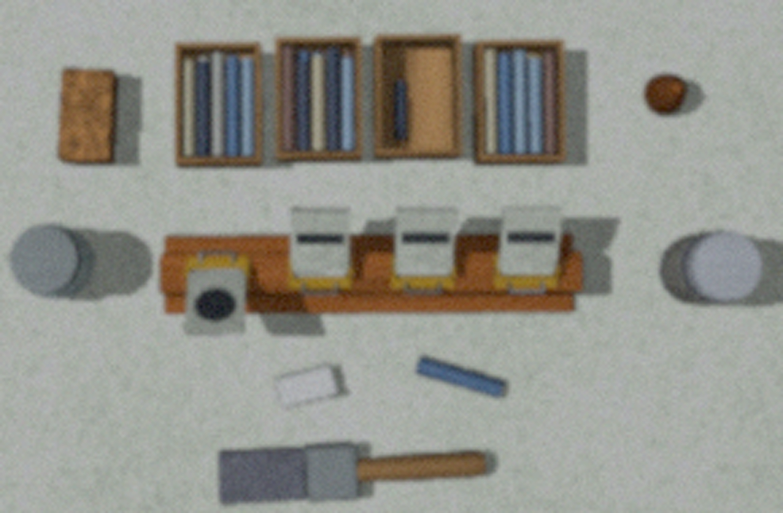

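View pics/scz.png

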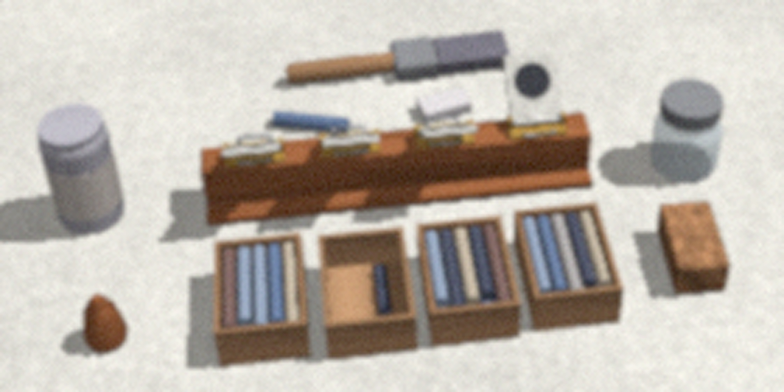

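Run:
```python
from h import *
def P(n,x,y,z):
    w=p2w("top",170+x/2.7,120+y/2.7,z);print(n,w.round(4));return w
for n,x,y in (("e2",321,208),("e3",426,208),("e4",530,207)): P(n,x,y,.087)
P("e1",214,333,.087)
for n,x,y in (("h1",218,258),("h2",321,285),("h3",426,285),("h4",528,284)): P(n,x,y,.05)
for n,x,y in (("b1",218,104),("b2",318,98),("b3",418,96),("b4",519,100)): P(n,x,y,.036)
for n,x,y in (("b2 front",318,155),("b4 front",519,160)): P(n,x,y,.036)
P("railtop L",165,265,.045);P("railtop R",578,268,.045)
P("can",724,265,.095);P("jar",46,260,.07)
P("stickL",418,365,.007);P("stickR",505,388,.007);P("stick top",418,358,.014)
P("er",310,385,.013)
```

```text
e2 [0.6074 0.0188 0.087 ]
e3 [ 0.6069 -0.0552  0.087 ]
e4 [ 0.607  -0.1284  0.087 ]
e1 [0.5199 0.0948 0.087 ]
h1 [0.5741 0.0937 0.05  ]
h2 [0.5538 0.0187 0.05  ]
h3 [ 0.5533 -0.0578  0.05  ]
h4 [ 0.5535 -0.132   0.05  ]
b1 [0.6892 0.0939 0.036 ]
b2 [0.693  0.0195 0.036 ]
b3 [ 0.6939 -0.0547  0.036 ]
b4 [ 0.6902 -0.1295  0.036 ]
b2 front [0.6505 0.0199 0.036 ]
b4 front [ 0.6456 -0.1288  0.036 ]
railtop L [0.5694 0.133  0.045 ]
railtop R [ 0.565  -0.1694  0.045 ]
can [ 0.5649 -0.2614  0.095 ]
jar [0.5728 0.2162 0.07  ]
stickL [ 0.4936 -0.0548  0.007 ]
stickR [ 0.4759 -0.1202  0.007 ]
stick top [ 0.4991 -0.0543  0.014 ]
er [0.4794 0.027  0.013 ]
```

>>> arm_command --dp '[[0.15, -0.054, 0], [0.3, -0.11, 0], [0.45, -0.164, 0], [0.6, -0.218, 0], [0.75, -0.272, 0], [0.9, -0.328, 0], [0.98, -0.357, 0], [1, -0.364, 0], [1, -0.364, 0]]' --twist '[[0, 0, 0], [0, 0, 0], [0, 0, 0], [0, 0, 0], [0, 0, 0], [0, 0, 0], [0, 0, 0], [0, 0, 0], [0, 0, 0]]' --fingers '[1, 1, 1, 1, 1, 1, 1, 1, 1]' --squeeze 20

```text
t: 0.85
position: [0.3946, -0.3427, 0.2085]
tool_rot: [0.984, 0.178, -0.0, -0.0]
ft_force: [-0.1, 0.3, -0.0]
opening: 0.0
```

>>> arm_command --dp '[[0.15, -0.054, 0], [0.3, -0.11, 0], [0.45, -0.164, 0], [0.6, -0.218, 0], [0.75, -0.272, 0], [0.9, -0.328, 0], [0.98, -0.357, 0], [1, -0.364, 0], [1, -0.364, 0]]' --twist '[[0, 0, 0.01], [0, 0, 0.02], [0, 0, 0.03], [0, 0, 0.04], [0, 0, 0.05], [0, 0, 0.0565], [0, 0, 0.0565], [0, 0, 0.0565], [0, 0, 0.0565]]' --fingers '[1, 1, 1, 1, 1, 1, 1, 1, 1]'

```text
t: 1.6
position: [0.5967, -0.1718, 0.2081]
tool_rot: [1.0, 0.0, -0.0, -0.0]
ft_force: [-0.0, -1.2, -0.0]
opening: 0.001
```

Run:
```python
from h import *
from bench import monitor
s=monitor.observe();print(s['t'],s['position'],s['opening'],s['ft_force']);print(R.from_quat(s['tool_rot']).as_matrix().round(3))
```

```text
1.6 [ 0.59674481 -0.17181001  0.20812441] 0.0014333281903594192 [-0.00404925 -1.1602814  -0.02613203]
[[ 1.     0.001 -0.001]
 [ 0.001 -1.     0.   ]
 [-0.001 -0.    -1.   ]]
```

>>> arm_command --dp '[[0.09, -0.084, 0], [0.18, -0.168, 0], [0.18, -0.168, 0], [0.18, -0.168, 0.12], [0.18, -0.168, 0.24], [0.18, -0.168, 0.32], [0.18, -0.168, 0.36], [0.18, -0.168, 0.36], [0.18, -0.168, 0.36]]' --twist '[[0, 0, 0], [0, 0, 0], [0, 0, 0], [0, 0, 0], [0, 0, 0], [0, 0, 0], [0, 0, 0], [0, 0, 0], [0, 0, 0]]' --fingers '[1, 1, 1, 1, 1, 1, 1, 1, 1]'

```text
t: 2.35
position: [0.6415, -0.1307, 0.1195]
tool_rot: [1.0, -0.001, 0.0, 0.0]
ft_force: [0.5, -0.3, 0.9]
opening: 0.003
```

Run:
```python
from bench import grab_frame
import cv2
a=grab_frame("scene")[:,:,::-1][105:305,110:390]
cv2.imwrite("pics/s1.png",cv2.convertScaleAbs(cv2.resize(a,None,fx=2.8,fy=2.8,interpolation=cv2.INTER_CUBIC),alpha=1.5))
cv2.imwrite("pics/w1.png",grab_frame("wrist")[:,:,::-1])
```

```text
(no output)
```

View pics/s1.png

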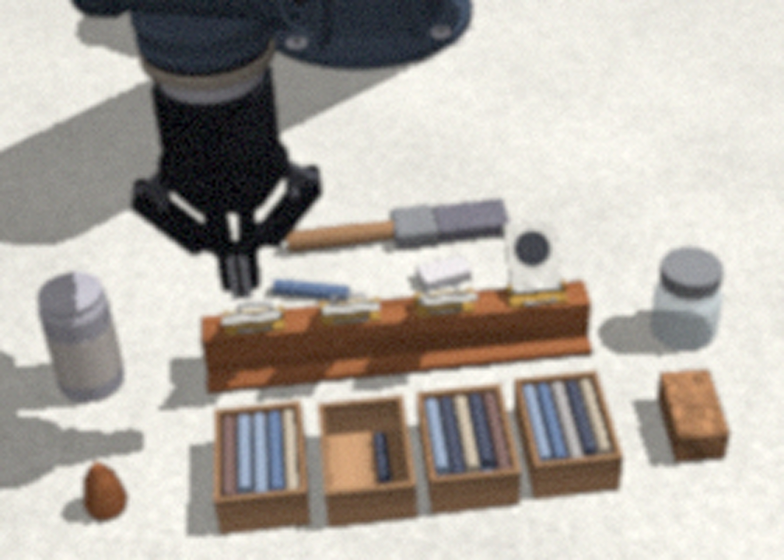

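View pics/w1.png

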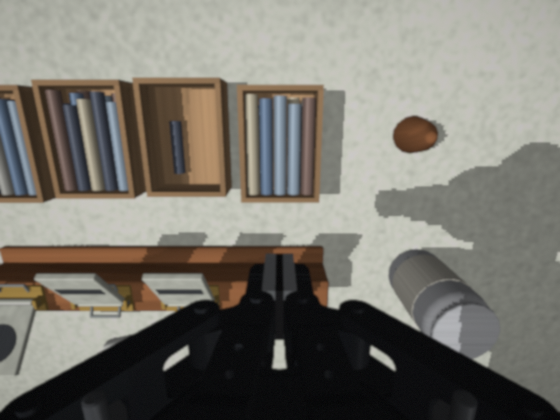

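>>> arm_command --dp '[[0, 0, 0.06], [0, 0, 0.12], [0, 0, 0.168], [0, 0, 0.168], [-0.03, 0, 0.168], [-0.06, 0, 0.168], [-0.075, 0, 0.168], [-0.09, 0, 0.168], [-0.105, 0, 0.168], [-0.12, 0, 0.168]]' --twist '[[0, 0, 0], [0, 0, 0], [0, 0, 0], [0, 0, 0], [0, 0, 0], [0, 0, 0], [0, 0, 0], [0, 0, 0], [0, 0, 0], [0, 0, 0]]' --fingers '[1, 1, 1, 1, 1, 1, 1, 1, 1, 1]'

```text
t: 3.28
position: [0.6115, -0.1294, 0.0772]
tool_rot: [1.0, -0.0, 0.0, 0.0]
ft_force: [-0.1, -0.1, -0.5]
opening: -0.003
```

>>> arm_command --dp '[[-0.02, 0, 0], [-0.04, 0, 0], [-0.06, 0, 0], [-0.08, 0, 0], [-0.1, 0, 0], [-0.12, 0, 0], [-0.14, 0, 0], [-0.16, 0, 0], [-0.18, 0, 0], [-0.2, 0, 0]]' --twist '[[0, 0, 0], [0, 0, 0], [0, 0, 0], [0, 0, 0], [0, 0, 0], [0, 0, 0], [0, 0, 0], [0, 0, 0], [0, 0, 0], [0, 0, 0]]' --fingers '[1, 1, 1, 1, 1, 1, 1, 1, 1, 1]'

```text
t: 4.12
position: [0.5612, -0.1293, 0.0767]
tool_rot: [1.0, -0.0, -0.0, 0.0]
ft_force: [-0.3, -0.3, 0.7]
opening: 0.004
```

Run:
```python
from bench import grab_frame,monitor
import cv2
print(monitor.observe()['ft_force'])
a=grab_frame("scene")[:,:,::-1][105:305,110:390]
cv2.imwrite("pics/s2.png",cv2.convertScaleAbs(cv2.resize(a,None,fx=2.8,fy=2.8,interpolation=cv2.INTER_CUBIC),alpha=1.5))
```

```text
[-0.29097108 -0.3229201   0.69157664]
```

View pics/s2.png

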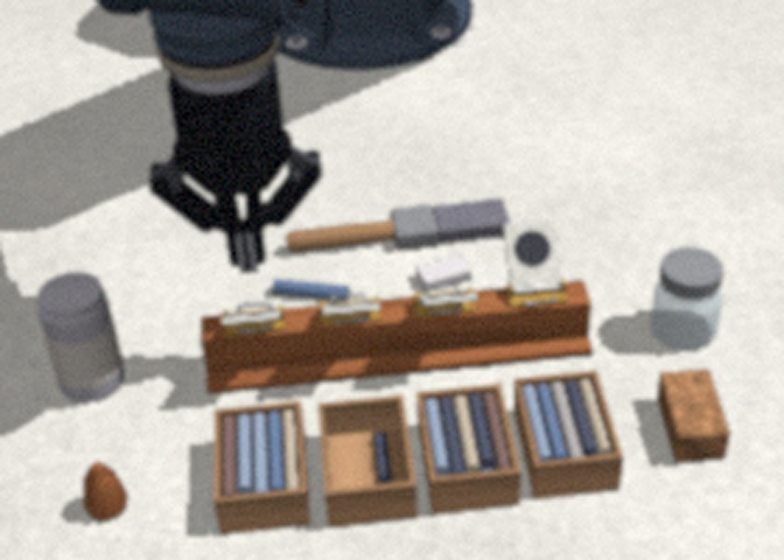

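Run:
```python
from h import *
print(w2p("scene",[.5612,-.1293,.0767]),w2p("scene",[.6415,-.1307,.1195]), "seen",110+245/2.8,105+265/2.8, 110+240/2.8,105+290/2.8)
print(p2w("scene",110+245/2.8,105+265/2.8,.0767))
for P in ([.607,-.1284,.087],[.607,.0188,.087],[.52,.0948,.087],[.564,-.129,.053],[.6456,-.129,.036]): print(w2p("scene",P))
print("seen edge4",110+250/2.8,105+325/2.8,"edge1",110+533/2.8,105+225/2.8,"bin front",110+260/2.8,105+407/2.8)
```

```text
(np.float64(199.94497100899463), np.float64(207.64466816245564)) (np.float64(197.70024980105097), np.float64(217.24457503531167)) seen 197.5 199.64285714285717 195.71428571428572 208.57142857142858
[ 0.53287332 -0.13414492  0.0767    ]
(np.float64(200.26714472674564), np.float64(217.9455040065524))
(np.float64(270.3769998984917), np.float64(211.19316075065896))
(np.float64(298.49900282756613), np.float64(183.22002297840814))
(np.float64(201.25178129232472), np.float64(216.67078585308954))
(np.float64(202.91507734897726), np.float64(248.4097721117919))
seen edge4 199.28571428571428 221.07142857142858 edge1 300.3571428571429 185.35714285714286 bin front 202.85714285714286 250.35714285714286
```

Run:
```python
from h import *
from bench import grab_frame,monitor
import cv2
s=monitor.observe();print(s['position'])
c=camera_model("wrist");K=c['K'];T=np.linalg.inv(c['hand_eye'])
for p in ([0,0,0],[0,0,-.02],[-.011,0,0]):
    q=T@np.array([*p,1]);print(p,q, K[0,2]-K[0,0]*q[0]/q[2],K[1,2]+K[1,1]*q[1]/q[2])
cv2.imwrite("pics/w2.png",cv2.convertScaleAbs(grab_frame("wrist")[:,:,::-1],alpha=1.8))
a=grab_frame("top")[:,:,::-1][120:310,170:460]
cv2.imwrite("pics/t2.png",cv2.convertScaleAbs(cv2.resize(a,None,fx=2.7,fy=2.7,interpolation=cv2.INTER_CUBIC),alpha=1.8))
```

```text
[ 0.5604603  -0.1292967   0.07659946]
[0, 0, 0] [ 2.09170056e-05 -2.28034468e-02 -1.79068922e-01  1.00000000e+00] 278.98921524990686 251.04557515970674
[0, 0, -0.02] [ 3.95259976e-06 -2.86768865e-02 -1.59950805e-01  1.00000000e+00] 278.9600667537369 267.48457104297336
[-0.011, 0, 0] [ 2.01632369e-05 -3.33184150e-02 -1.82299316e-01  1.00000000e+00] 278.9872515109655 268.58658940751405
```

View pics/w2.png

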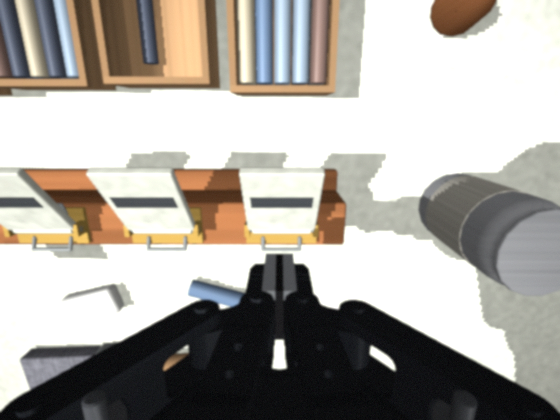

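View pics/t2.png

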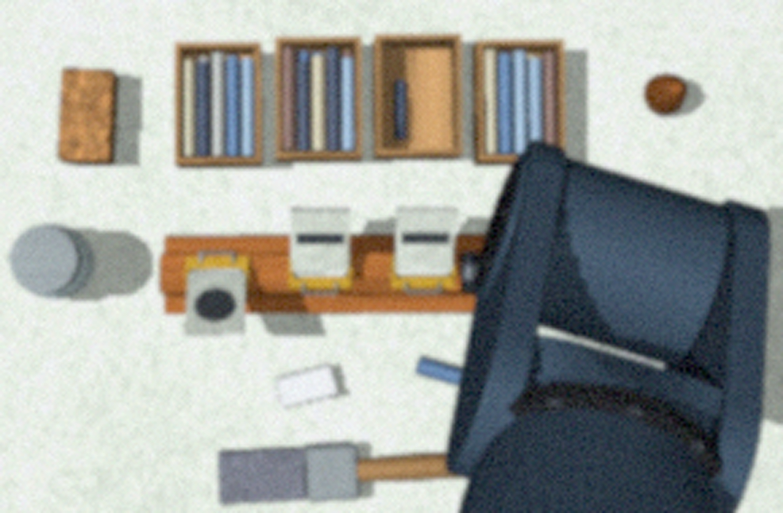

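Run:
```python
from h import *
from bench import monitor
from scipy.optimize import least_squares
s=monitor.observe()
c=camera_model("wrist");K=c['K'];T=np.linalg.inv(c['hand_eye'])
def proj(P,pos,rot):
    p=rot.inv().apply(np.array(P)-pos); q=T@np.array([*p,1]);return np.array([K[0,2]-K[0,0]*q[0]/q[2],K[1,2]+K[1,1]*q[1]/q[2]])
def top(x,y,z): return p2w("top",170+x/2.7,120+y/2.7,z)
pts=[(top(477,163,.036),(231,93)),(top(562,163,.036),(333,93)),(top(376,157,.036),(106,84)),(top(460,157,.036),(209,84)),
 (top(500,207,.087),(241,170)),(top(560,207,.087),(324,170)),(top(395,208,.087),(91,171)),(top(457,208,.087),(175,171)),(top(724,265,.095),(558,247))]
rot=R.from_quat(s['tool_rot'])
for P,o in pts: print(P.round(3),proj(P,s['position'],rot).round(1),o)
f=lambda x:np.concatenate([proj(P,s['position']+x[:3],rot*R.from_rotvec(x[3:]))-o for P,o in pts])
r=least_squares(f,np.zeros(6));print(r.x.round(4),r.cost)
r=least_squares(lambda x:f(np.r_[x,0,0,0]),np.zeros(3));print(r.x.round(4),r.cost)
```

```text
[ 0.644 -0.098  0.036] [227.4 100.4] (231, 93)
[ 0.643 -0.161  0.036] [329.8 101.2] (333, 93)
[ 0.649 -0.023  0.036] [104.3  91.6] (106, 84)
[ 0.648 -0.085  0.036] [206.5  92.5] (209, 84)
[ 0.607 -0.107  0.087] [234.1 174.5] (241, 170)
[ 0.607 -0.149  0.087] [319.7 175.2] (324, 170)
[ 0.607 -0.033  0.087] [ 84.2 174.8] (91, 171)
[ 0.607 -0.077  0.087] [172.8 175.5] (175, 171)
[ 0.565 -0.261  0.095] [539.2 259.8] (558, 247)
[-0.0041  0.0042 -0.0008  0.0196 -0.0273  0.028 ] 34.788977777123876
[-0.0039  0.0034 -0.0029] 92.28436946927003
```

The tag did not move: the tip passed over it. The scene view puts the tip about 20 mm higher than the TCP. I'll go back and push lower, checking on the way.

>>> arm_command --dp '[[0, 0, -0.1], [0, 0, -0.1], [0.1, 0, -0.1], [0.2, 0, -0.1], [0.31, 0, -0.1], [0.31, 0, -0.1], [0.31, 0, 0], [0.31, 0, 0.09], [0.31, 0, 0.09]]' --twist '[[0, 0, 0], [0, 0, 0], [0, 0, 0], [0, 0, 0], [0, 0, 0], [0, 0, 0], [0, 0, 0], [0, 0, 0], [0, 0, 0]]' --fingers '[1, 1, 1, 1, 1, 1, 1, 1, 1]'

```text
t: 5.02
position: [0.6368, -0.1287, 0.0498]
tool_rot: [1.0, -0.0, -0.003, -0.001]
ft_force: [-0.9, 0.2, -1.0]
opening: -0.0
```

Run:
```python
from h import *
from bench import grab_frame,monitor
import cv2
s=monitor.observe();p=s['position'];print(p,s['ft_force'],w2p("scene",p),w2p("scene",p+[0,0,.022]))
a=grab_frame("scene")[:,:,::-1][175:275,160:300]
cv2.imwrite("pics/s3.png",cv2.convertScaleAbs(cv2.resize(a,None,fx=5.5,fy=5.5,interpolation=cv2.INTER_CUBIC),alpha=1.7))
```

```text
[ 0.63678834 -0.12865349  0.04983332] [-0.86672907  0.16287771 -0.96823554] (np.float64(202.30494926510067), np.float64(240.7070715096314)) (np.float64(201.20209939170638), np.float64(233.02137146134996))
```

View pics/s3.png

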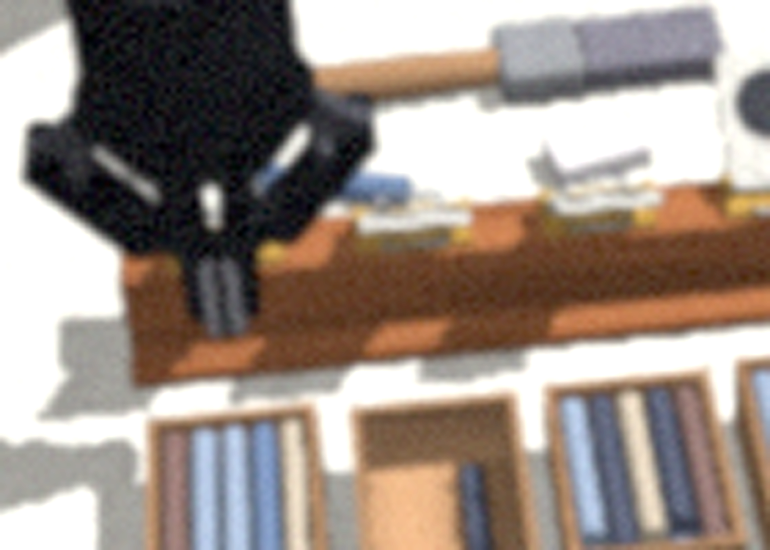

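>>> arm_command --dp '[[-0.02, 0, 0], [-0.04, 0, 0], [-0.06, 0, 0], [-0.08, 0, 0], [-0.1, 0, 0], [-0.12, 0, 0], [-0.14, 0, 0], [-0.16, 0, 0], [-0.18, 0, 0], [-0.2, 0, 0]]' --twist '[[0, 0, 0], [0, 0, 0], [0, 0, 0], [0, 0, 0], [0, 0, 0], [0, 0, 0], [0, 0, 0], [0, 0, 0], [0, 0, 0], [0, 0, 0]]' --fingers '[1, 1, 1, 1, 1, 1, 1, 1, 1, 1]'

```text
t: 5.9
position: [0.5887, -0.1294, 0.0542]
tool_rot: [1.0, -0.0, -0.0, -0.0]
ft_force: [0.2, 0.6, -0.5]
opening: -0.002
```

Run:
```python
from h import *
from bench import grab_frame,monitor
import cv2
s=monitor.observe();p=s['position'];print(p,s['ft_force'],w2p("scene",p),w2p("scene",p+[0,0,.022]))
a=grab_frame("scene")[:,:,::-1][175:275,160:300]
cv2.imwrite("pics/s4.png",cv2.convertScaleAbs(cv2.resize(a,None,fx=5.5,fy=5.5,interpolation=cv2.INTER_CUBIC),alpha=1.7))
```

```text
[ 0.58866289 -0.12935314  0.05417242] [ 0.20494244  0.60610241 -0.46368141] (np.float64(201.26811937610313), np.float64(223.78544857557358)) (np.float64(200.1879213555581), np.float64(216.12351154687408))
```

View pics/s4.png

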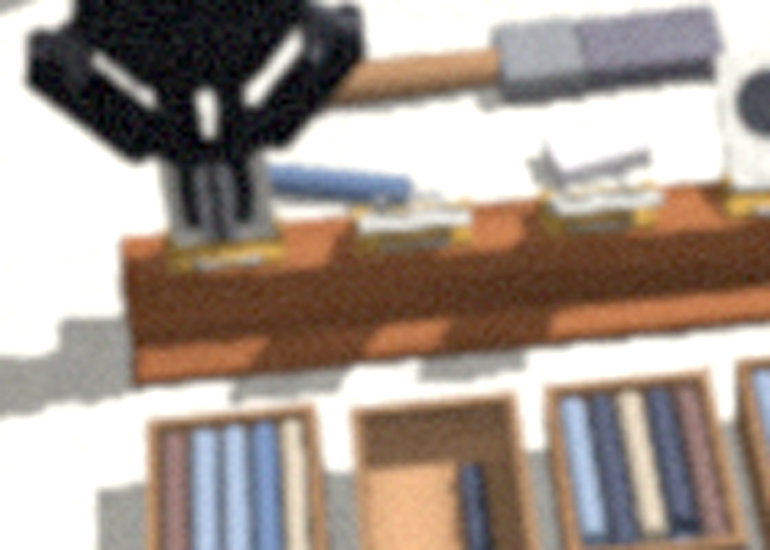

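>>> arm_command --dp '[[-0.02, 0, 0], [-0.04, 0, 0], [-0.06, 0, 0], [-0.08, 0, 0], [-0.1, 0, 0], [-0.12, 0, 0], [-0.13, 0, 0], [-0.13, 0, 0]]' --twist '[[0, 0, 0], [0, 0, 0], [0, 0, 0], [0, 0, 0], [0, 0, 0], [0, 0, 0], [0, 0, 0], [0, 0, 0]]' --fingers '[1, 1, 1, 1, 1, 1, 1, 1]'

```text
t: 6.62
position: [0.5562, -0.1294, 0.0542]
tool_rot: [1.0, -0.0, -0.0, -0.0]
ft_force: [-0.5, -0.3, 0.3]
opening: 0.003
```

>>> arm_command --dp '[[0.1, 0, 0], [0.2, 0, 0], [0.32, 0, 0], [0.32, 0, 0], [0.32, 0, -0.15], [0.32, 0, -0.3], [0.32, 0, -0.4], [0.32, 0, -0.4]]' --twist '[[0, 0, 0], [0, 0, 0], [0, 0, 0], [0, 0, 0], [0, 0, 0], [0, 0, 0], [0, 0, 0], [0, 0, 0]]' --fingers '[1, 1, 1, 1, 1, 1, 1, 1]'

```text
t: 7.28
position: [0.6392, -0.13, 0.1602]
tool_rot: [1.0, -0.0, 0.004, 0.001]
ft_force: [-0.1, 0.0, 1.1]
opening: -0.002
```

Run:
```python
from h import *
from bench import grab_frame,monitor
import cv2
s=monitor.observe();p=s['position'];print(p,s['ft_force'])
a=grab_frame("scene")[:,:,::-1][145:275,140:330]
cv2.imwrite("pics/s5.png",cv2.convertScaleAbs(cv2.resize(a,None,fx=4,fy=4,interpolation=cv2.INTER_CUBIC),alpha=1.7))
```

```text
[ 0.63916298 -0.13000729  0.16015377] [-0.08917588  0.01607381  1.07995808]
```

View pics/s5.png

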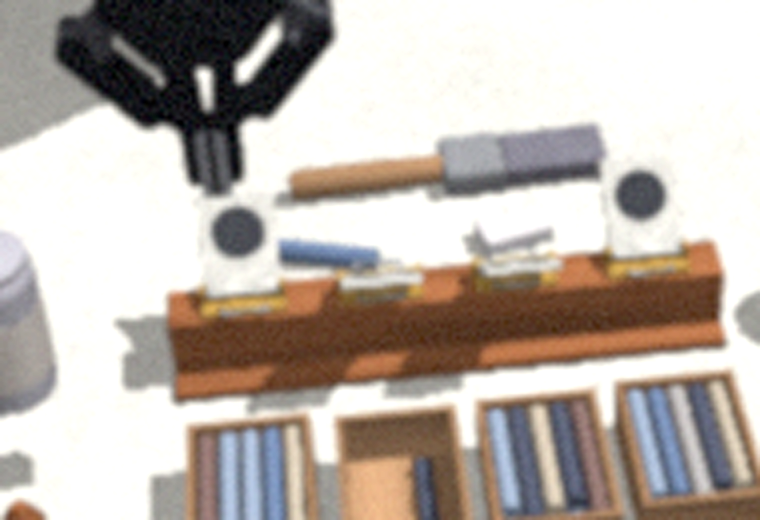

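Tag 4 now shows its disc (at about crop pixel 238,230) and leans towards the robot. Next is tag 2.

>>> arm_command --dp '[[0, -0.15, 0], [0, -0.3, 0], [0, -0.45, 0], [0, -0.594, 0], [0, -0.594, 0], [0, -0.594, 0.13], [0, -0.594, 0.26], [0, -0.594, 0.36], [0, -0.594, 0.4], [0, -0.594, 0.4]]' --twist '[[0, 0, 0], [0, 0, 0], [0, 0, 0], [0, 0, 0], [0, 0, 0], [0, 0, 0], [0, 0, 0], [0, 0, 0], [0, 0, 0], [0, 0, 0]]' --fingers '[1, 1, 1, 1, 1, 1, 1, 1, 1, 1]'

```text
t: 8.17
position: [0.6348, 0.019, 0.0511]
tool_rot: [1.0, -0.0, -0.003, -0.0]
ft_force: [-0.5, 0.5, -0.6]
opening: -0.001
```

Run:
```python
from h import *
from bench import grab_frame,monitor
import cv2
s=monitor.observe();p=s['position'];print(p,s['ft_force'])
a=grab_frame("scene")[:,:,::-1][145:275,160:350]
cv2.imwrite("pics/s6.png",cv2.convertScaleAbs(cv2.resize(a,None,fx=4,fy=4,interpolation=cv2.INTER_CUBIC),alpha=1.7))
```

```text
[0.63479986 0.01896829 0.05105386] [-0.53911396  0.46481312 -0.60449386]
```

View pics/s6.png

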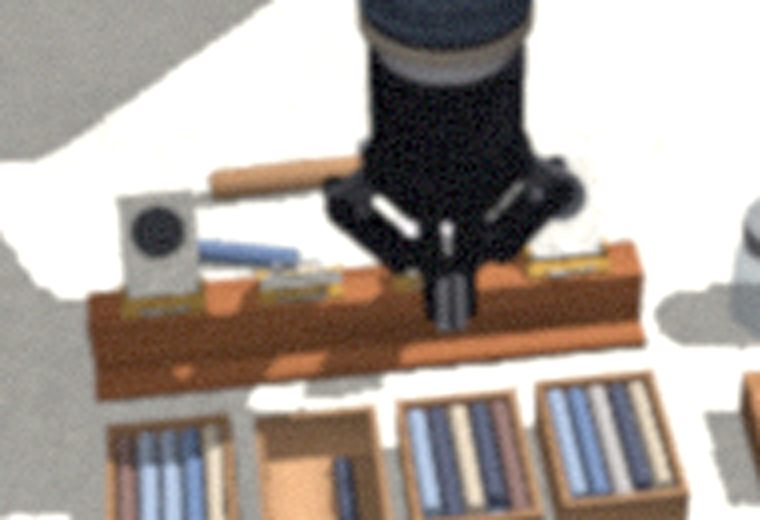

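>>> arm_command --dp '[[-0.02, 0, 0], [-0.04, 0, 0], [-0.06, 0, 0], [-0.08, 0, 0], [-0.1, 0, 0], [-0.12, 0, 0], [-0.14, 0, 0], [-0.16, 0, 0], [-0.18, 0, 0], [-0.2, 0, 0]]' --twist '[[0, 0, 0], [0, 0, 0], [0, 0, 0], [0, 0, 0], [0, 0, 0], [0, 0, 0], [0, 0, 0], [0, 0, 0], [0, 0, 0], [0, 0, 0]]' --fingers '[1, 1, 1, 1, 1, 1, 1, 1, 1, 1]'

```text
t: 9.05
position: [0.5862, 0.0192, 0.0542]
tool_rot: [1.0, -0.0, -0.0, -0.0]
ft_force: [-0.5, 0.1, 0.7]
opening: 0.002
```

>>> arm_command --dp '[[-0.02, 0, 0], [-0.04, 0, 0], [-0.06, 0, 0], [-0.08, 0, 0], [-0.1, 0, 0], [-0.12, 0, 0], [-0.13, 0, 0], [-0.13, 0, 0]]' --twist '[[0, 0, 0], [0, 0, 0], [0, 0, 0], [0, 0, 0], [0, 0, 0], [0, 0, 0], [0, 0, 0], [0, 0, 0]]' --fingers '[1, 1, 1, 1, 1, 1, 1, 1]'

```text
t: 9.72
position: [0.5537, 0.0192, 0.0542]
tool_rot: [1.0, -0.0, -0.0, -0.0]
ft_force: [-0.5, -0.0, -0.7]
opening: 0.0
```

>>> arm_command --dp '[[0.1, 0, 0], [0.2, 0, 0], [0.32, 0, 0], [0.32, 0, 0], [0.32, 0, -0.15], [0.32, 0, -0.3], [0.32, 0, -0.45], [0.32, 0, -0.6], [0.32, 0, -0.6]]' --twist '[[0, 0, 0], [0, 0, 0], [0, 0, 0], [0, 0, 0], [0, 0, 0], [0, 0, 0], [0, 0, 0], [0, 0, 0], [0, 0, 0]]' --fingers '[1, 1, 1, 1, 1, 1, 1, 1, 1]'

```text
t: 10.47
position: [0.6373, 0.0191, 0.2122]
tool_rot: [1.0, -0.0, 0.006, 0.0]
ft_force: [1.6, -0.7, 0.2]
opening: -0.0
```

>>> arm_command --dp '[[0, 0.15, 0], [0, 0.3, 0], [0, 0.45, 0], [0, 0.6, 0], [0, 0.75, 0], [0, 0.9, 0], [0, 1, 0], [0, 1, 0], [0, 1, 0]]' --twist '[[0, 0, 0], [0, 0, 0], [0, 0, 0], [0, 0, 0], [0, 0, 0], [0, 0, 0], [0, 0, 0], [0, 0, 0], [0, 0, 0]]' --fingers '[1, 1, 1, 1, 1, 1, 1, 1, 1]'

```text
t: 11.22
position: [0.6338, -0.232, 0.2036]
tool_rot: [1.0, -0.001, -0.0, -0.0]
ft_force: [0.2, 0.6, -0.2]
opening: -0.0
```

Run:
```python
from h import *
from bench import grab_frame,monitor
import cv2
s=monitor.observe();p=s['position'];print(s['t'],p,s['ft_force'],s['joint_vel'].round(3))
a=grab_frame("scene")[:,:,::-1][145:305,110:390]
cv2.imwrite("pics/s7.png",cv2.convertScaleAbs(cv2.resize(a,None,fx=2.8,fy=2.8,interpolation=cv2.INTER_CUBIC),alpha=1.6))
a=grab_frame("top")[:,:,::-1][120:310,170:460]
cv2.imwrite("pics/t7.png",cv2.convertScaleAbs(cv2.resize(a,None,fx=2.7,fy=2.7,interpolation=cv2.INTER_CUBIC),alpha=1.6))
```

```text
11.2167 [ 0.63384755 -0.23195629  0.20356134] [ 0.15693936  0.63598156 -0.16263304] [ 0.042 -0.015  0.016  0.005  0.002  0.01 ]
```

View pics/s7.png

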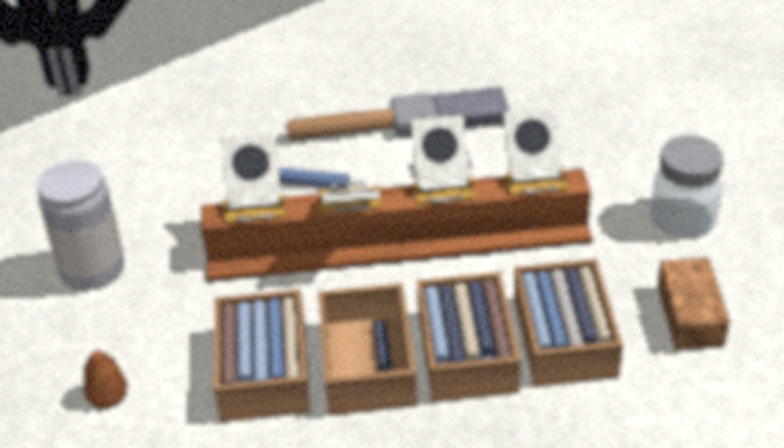

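View pics/t7.png

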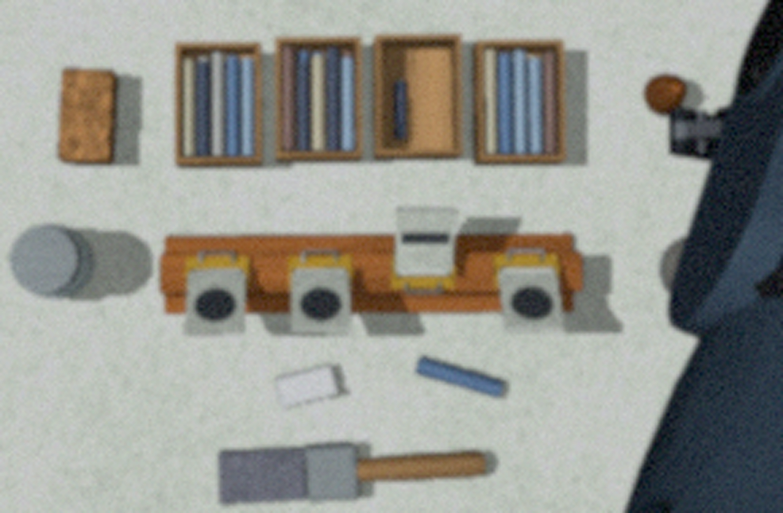

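Both views agree: tags 1, 2 and 4 show their discs, and tag 3, across from the nearly empty bin, shows its bar. The bins and bystanders are where they were, and the robot is clear.

```bash
python3 -c "
from bench import workorder
print(workorder.finish_job())"
```

```text
the job is handed in; nothing more can be done
None
```

I pushed two tags over to the robot's side, the second from the left and the rightmost. The leftmost was already leaning that way. The third, across from the nearly empty bin, was already leaning to the bins, so I left it alone. The job was handed in at about 11.3 s.

- **Final state:** the last scene and top pictures agree. Tags 1, 2 and 4 show their discs and lean towards the robot, and tag 3 shows its bar and leans to the bins. By eye, every bin and bystander in view was where it started. The top view had the arm over the can, but the scene view shows it in place. The arm was held clear at about 0.20 m height.
- **Forces:** the wrist readings at the end of each move stayed below about 2 N, which is noise level. I did not see the peak contact force during a push.
- **What disagreed:** my first push on tag 4, at a TCP height of 77 mm, passed over the tag without moving it. The pictures put the real fingertip about 20 mm higher than the reported TCP. I went down to a TCP height of 54 mm, and from then on each tag tipped on the first push.

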